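# Find the flat gearbox cover with a straightedge

## Task

One of these two clamped aluminium covers has a bowed face. Take the straightedge by its handle, lay it gently lengthwise along the middle of either cover, let go, and feel whether it rocks by pressing down on the thumb pad at the end with the hole and then on the one at the plain end, each steadily for about half a second with fingertip force (about 8 N, never more than 20). Leave the straightedge let go and lying lengthwise along the middle of the cover that is flat (move it to the other cover if it rocked), without disturbing the other things on the bench.

Things in the scene. Friction and masses are not known exactly. Their poses are not given: they have to be found in the camera images.
- edge_grip (a point): middle of the straightedge's handle, 28 mm above its sole. Loose steel bar (about 0.55 kg) 200 mm long (its x), 30 mm wide, 8 mm thick, flat sole; on its middle an upright dark handle 70 mm long (x), 14 mm thick (y), its top 46 mm above the sole. A low rib 8 mm wide, 17 mm above the sole, reaches 50 mm either side of the middle.
- edge_hole_end (a point): point to press at the end with the dark round hanging hole: middle of the top of a round black rubber thumb pad 22 mm across, 8 mm high, 74 mm along +x from the straightedge's middle, 16 mm above its sole. The pad gives about 1 mm per 8 N; this point is of the bar and does not sink with the pad
- edge_plain_end (a point): point to press at the plain end: middle of the top of a like rubber thumb pad, 74 mm along -x from the straightedge's middle, 16 mm above its sole. The pad gives about 1 mm per 8 N; this point is of the bar and does not sink with the pad
- cover_a: aluminium cover, face up, clamped on a plywood pad 210 x 110 x 12 mm; cannot move. Flange face 190 mm long (its x) by 90 mm wide (its y), 45 mm above the origin, which is the centre of the underside on the bench. Looks like cover_b. Which of the two is bowed is unknown: its face rises 2.4 mm in the middle; the other's is flat.
- cover_b: aluminium cover, face up, clamped on a plywood pad 210 x 110 x 12 mm; cannot move. Flange face 190 mm long (its x) by 90 mm wide (its y), 45 mm above the origin, which is the centre of the underside on the bench. Looks like cover_a. On the bowed one, either end of the straightedge goes down to the face and the other rises about 4 mm; on the flat one it does not move.
- wrench: bystander: steel wrench 200 mm long lying on the bench beyond the work; leave alone
- screwdriver: bystander: red-handled screwdriver 240 mm long lying on the bench beyond the work; leave alone
- tub: bystander: open blue plastic tub 120 x 180 x 85 mm beyond the work; leave alone
- spacer: bystander: aluminium wheel spacer ring, 130 mm across, 22 mm high, off to the right; leave alone
Things that resemble listed ones, but are neither listed nor needed, are in the scene too. What is shaped like the cover_a but yellow is not meant.

How it is judged (in metres and radians):
On the way, in this order (a step that is already met when the one before it is completed fails the run):
1. the straightedge lies lengthwise along the middle of a cover, let go (((x of edge_grip in the frame of cover_a between -0.02 and 0.02 m and y of edge_grip in the frame of cover_a between -0.013 and 0.013 m and z of edge_hole_end in the frame of cover_a between 0.053 and 0.069 m and z of edge_plain_end in the frame of cover_a between 0.053 and 0.069 m and angle between the x axis of straightedge and the x axis of cover_a, either way round below 0.14 rad) or (x of edge_grip in the frame of cover_b between -0.02 and 0.02 m and y of edge_grip in the frame of cover_b between -0.013 and 0.013 m and z of edge_hole_end in the frame of cover_b between 0.053 and 0.069 m and z of edge_plain_end in the frame of cover_b between 0.053 and 0.069 m and angle between the x axis of straightedge and the x axis of cover_b, either way round below 0.14 rad)) and contact force between the fingers and straightedge below 0.1 N and linear speed of straightedge below 0.02 m/s and angular speed of straightedge below 0.1 rad/s), for 0.2 s.
2. its end with the hole is pressed steadily (over 3 N) while it lies on a cover (((x of edge_grip in the frame of cover_a between -0.02 and 0.02 m and y of edge_grip in the frame of cover_a between -0.013 and 0.013 m and z of edge_hole_end in the frame of cover_a between 0.053 and 0.069 m and z of edge_plain_end in the frame of cover_a between 0.053 and 0.069 m and angle between the x axis of straightedge and the x axis of cover_a, either way round below 0.14 rad) or (x of edge_grip in the frame of cover_b between -0.02 and 0.02 m and y of edge_grip in the frame of cover_b between -0.013 and 0.013 m and z of edge_hole_end in the frame of cover_b between 0.053 and 0.069 m and z of edge_plain_end in the frame of cover_b between 0.053 and 0.069 m and angle between the x axis of straightedge and the x axis of cover_b, either way round below 0.14 rad)) and horizontal distance between the grasp point and edge_hole_end below 0.02 m and contact force between the fingers and straightedge above 3 N), for 0.3 s.
3. its plain end is pressed steadily (over 3 N) while it lies on a cover (((x of edge_grip in the frame of cover_a between -0.02 and 0.02 m and y of edge_grip in the frame of cover_a between -0.013 and 0.013 m and z of edge_hole_end in the frame of cover_a between 0.053 and 0.069 m and z of edge_plain_end in the frame of cover_a between 0.053 and 0.069 m and angle between the x axis of straightedge and the x axis of cover_a, either way round below 0.14 rad) or (x of edge_grip in the frame of cover_b between -0.02 and 0.02 m and y of edge_grip in the frame of cover_b between -0.013 and 0.013 m and z of edge_hole_end in the frame of cover_b between 0.053 and 0.069 m and z of edge_plain_end in the frame of cover_b between 0.053 and 0.069 m and angle between the x axis of straightedge and the x axis of cover_b, either way round below 0.14 rad)) and horizontal distance between the grasp point and edge_plain_end below 0.02 m and contact force between the fingers and straightedge above 3 N), for 0.3 s.
At the end, for the whole second after the job is handed in: the straightedge is let go and at rest, lengthwise (within 8 degrees) along the middle (within 13 mm across and 20 mm along) of the flat cover, both its ends down on the face (within 1.4 mm), not on the bowed cover, where an end stands up or both do (((x of edge_grip in the frame of cover_a between -0.02 and 0.02 m and y of edge_grip in the frame of cover_a between -0.013 and 0.013 m and z of edge_hole_end in the frame of cover_a between 0.0596 and 0.0624 m and z of edge_plain_end in the frame of cover_a between 0.0596 and 0.0624 m and angle between the x axis of straightedge and the x axis of cover_a, either way round below 0.14 rad) or (x of edge_grip in the frame of cover_b between -0.02 and 0.02 m and y of edge_grip in the frame of cover_b between -0.013 and 0.013 m and z of edge_hole_end in the frame of cover_b between 0.0596 and 0.0624 m and z of edge_plain_end in the frame of cover_b between 0.0596 and 0.0624 m and angle between the x axis of straightedge and the x axis of cover_b, either way round below 0.14 rad)) and contact force between the fingers and straightedge below 0.1 N and linear speed of straightedge below 0.02 m/s and angular speed of straightedge below 0.1 rad/s); the robot touches nothing.
It fails at once if an end is pressed with more than 24 N (horizontal distance between the grasp point and edge_grip above 0.045 m and contact force between the fingers and straightedge above 24 N).
It fails at once if the straightedge is slammed on a cover (over 100 N) or dropped (faster than 0.4 m/s while not held) (contact force between straightedge and cover_a above 100 N or contact force between straightedge and cover_b above 100 N or (contact force between the fingers and straightedge below 0.1 N and linear speed of straightedge above 0.4 m/s)).
It fails at once if the straightedge is tipped over (angle between straightedge's own z axis and vertical above 0.6 rad).
It fails at once if the wrench, screwdriver, tub or wheel spacer is disturbed (moved over 20 mm) (distance of any of wrench, screwdriver, tub, spacer from where it was at the start of the episode above 0.02 m).
It also fails if it takes over 58 s, if anything falls off the work surface, if the arm or the gripper's body presses on something with over 40 N, if the wrist force passes 120 N, or if a joint passes its speed limit or range.

## Robot

A 6-joint arm with a two-finger parallel gripper is mounted at the origin on the work surface. World frame = base frame: x ahead of the robot, y to its left, z up, the work surface at z = 0. Lengths are in m, angles in degrees, forces in N, time in s.
With the tool pointing down it reaches from about 0.35 to 0.875 m from the base axis. Payload 4.2 kg.
Tool frame: the origin (TCP) lies at the very end of the fingers, on their centre line; the grasp point (between the pads) lies 19 mm behind it (r.grip_point_offset is the distance from the TCP to the grasp point, in m); z points along the fingers, y is the line along which they close (so a half turn about z gives the same grasp; the last joint's range is limited). The gripper opens to 87 mm and grips with 3 to 60 N. Pads are 19 mm wide; open, the fingers measure 117 mm over their backs; the gripper's body (75 mm by 190 mm) begins 51 mm behind the grasp point.
Start: joints at [82.082, 22.042, 0.453, 0, -68.411, -14.817], TCP at [0.242, 0.576, 0.223] pointing down, gripper open.
Joint ranges: [-179.83, 179.83], [-69.29, 118.12], [-61.27, 80.66], [-181.25, 117.63], [-171.15, -9.14], [-177.46, 177.46]. Speed limits (degrees/s): [159.86, 159.86, 180, 180, 180, 180].

## Interface

Orientations are given as a 3x3 rotation matrix whose columns are the frame's x, y, z axes.
In Python, from station import r, cams gives the robot as it stands. The module is installed in compiled form; this text tells all that it offers.
- The arm moves only by the shell command python3 -m handwheel 'ROWS'. ROWS is JSON, a list that holds one entry, the list of rows, each a list of 7 numbers: the turn, a rotation vector about the tool's x, y, z in units of 6 degrees (1.0 is 6 degrees), then the shift along the tool's x, y, z in m, then the finger opening in m, from 0 to 0.087. In form: [[[ax, ay, az, x, y, z, jaw], ...]]. A call has 1 to 12 rows; each row shifts and turns the commanded pose from where the row before left it, along the tool's axes as they then stand; what a row does not reach is not made up. A row lasts 1/10 s, in which the tool goes at most 50 mm and 8.59 degrees, less where a joint would pass 70% of its speed; a pose out of reach is approached as far as the arm can. A call with a gripper value outside its range is refused whole. The fingers move at their own pace and stop on an object; the grip force is fixed at half the most. Time passes only in rows, so rows that do not move let the fingers close. It gives the time, the measured TCP pose, the force, the opening and the grip force at its end, in the units of the state.
- r.sense(): the state, without advancing time (a new reading comes with each control period).
- cams.capture(name): name is "scene" or "top" or "wrist"; returns the picture (420x560x3 uint8, red, green, blue); there is no depth.
- cams.get_calibration(name): a dict with "camera_matrix" (3x3 intrinsics, pixels), "rvec" (rotation vector, rad) and "tvec" (3), from world to camera coordinates, as OpenCV has them; the wrist camera has in their place "T_tool_cam" (4x4, takes a point from camera to tool coordinates, whose origin is the TCP and whose axes are the flange's). Camera axes: x right, y down, z forward; pixel columns grow to the right and rows downward; lengths in m; the calibration is good to about 2 mm. A picture is of the moment at which its call begins: read the wrist's pose just before it. get_calibration takes no time and is no camera call.
- r.finish_job(): hands the job in; it is judged then, once.
The state is a dict: "time_s": time; "joints": joint angles; "joint_velocities": joint speeds; "effort": joint torques, N m; "tcp_pos": TCP position; "ee_rot": TCP orientation; "wrist_force": force on the tool from outside, world axes, zero at the start; "moment": the same for the moment, N m; "gripper_width": opening from 0.0 (shut) to 1.0 (fully open); "gripper_force": force on a finger pad.
Only numpy, scipy, OpenCV 4.12 (cv2) and the standard library are available. Lean on these libraries where they do the work, as an engineer would, in place of code of your own. Each camera call takes 0.05 s, during which the arm holds its last target. There are 200 camera calls.

## Working session

There is one attempt and no reset: what is moved stays moved. The work goes in short steps, Python scripts to look and compute and a shell command to move; the robot and the scene stay as the last step left them, time stands still between calls to the robot, and variables do not carry over. Pictures are saved under pics/ and viewed, at most 10 in all, crops included, and the job is handed in when it is done.

```bash
mkdir -p pics; python3 - <<'E'
from station import r,cams
import cv2,numpy as np
s=r.sense();print(s['tcp_pos'],s['ee_rot'],s['wrist_force'],s['time_s'],r.grip_point_offset)
for n in('scene','top'):
    cv2.imwrite(f'pics/{n}1.png',cams.capture(n)[:,:,::-1]); c=cams.get_calibration(n);print(n,c)
print(cams.get_calibration('wrist'))
E
```

```text
[0.2412741  0.57590424 0.22148755] [[ 9.22238031e-01 -3.86621821e-01 -7.62730727e-04]
 [-3.86622569e-01 -9.22235911e-01 -1.97842733e-03]
 [ 6.14855116e-05  2.11946984e-03 -9.99997752e-01]] [-0.90482993  0.31759558  0.62899927] 0.0 0.0187
scene {'camera_matrix': array([[415.01041181,   0.        , 287.14782553],
       [  0.        , 415.01041181, 203.76365479],
       [  0.        ,   0.        ,   1.        ]]), 'rvec': array([ 2.27858002,  0.86119409, -0.32054866]), 'tvec': array([-0.3670405 , -0.22771404,  1.51277643])}
top {'camera_matrix': array([[432.01231049,   0.        , 276.04320762],
       [  0.        , 432.01231049, 209.89385832],
       [  0.        ,   0.        ,   1.        ]]), 'rvec': array([ 2.16350255, -2.11665626,  0.14242645]), 'tvec': array([-0.05227344,  0.49965548,  1.11117256])}
{'camera_matrix': array([[370.54481261,   0.        , 280.34005889],
       [  0.        , 370.54481261, 202.40094823],
       [  0.        ,   0.        ,   1.        ]]), 'T_tool_cam': array([[-3.70208234e-04, -9.67551329e-01, -2.52674273e-01,
         6.86933029e-02],
       [ 9.99999777e-01, -2.17830473e-04, -6.31033726e-04,
         8.31973763e-05],
       [ 5.55517364e-04, -2.52674450e-01,  9.67551194e-01,
        -1.60608517e-01],
       [ 0.00000000e+00,  0.00000000e+00,  0.00000000e+00,
         1.00000000e+00]])}
```

View pics/scene1.png

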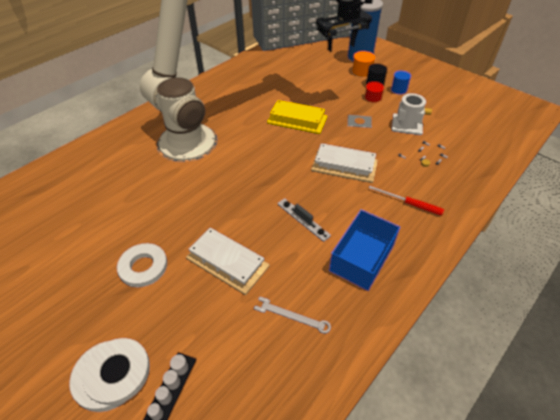

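View pics/top1.png

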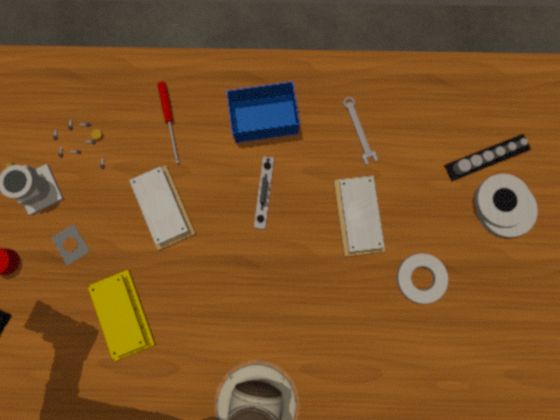

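The scene view shows the straightedge at (303,218), light covers at (345,162) and (228,258), and a yellow decoy at (298,117). The top view shows the straightedge at (264,193) and covers at (160,208) and (360,215). Things that could be mistaken for the straightedge are the wrench at top (360,130) and the socket rail at (487,157). For the covers, the yellow one at (120,315) is the lookalike. Next I measure.

```bash
cat > h.py <<'E'
import cv2,numpy as np
from station import r,cams
def P(n,pose=None):
    c=cams.get_calibration(n);K=c['camera_matrix']
    if n!='wrist':
        R=cv2.Rodrigues(c['rvec'])[0];t=np.array(c['tvec']).ravel()
    else:
        T=np.eye(4);T[:3,:3]=pose['ee_rot'];T[:3,3]=pose['tcp_pos'];M=np.linalg.inv(T@np.array(c['T_tool_cam']));R,t=M[:3,:3],M[:3,3]
    return K,R,t
def ray(C,px):
    K,R,t=C;d=R.T@np.linalg.inv(K)@np.array([px[0],px[1],1.]);return -R.T@t,d
def plane(C,px,z):
    o,d=ray(C,px);return o+d*(z-o[2])/d[2]
def tri(C1,p1,C2,p2):
    o1,d1=ray(C1,p1);o2,d2=ray(C2,p2);d1/=np.linalg.norm(d1);d2/=np.linalg.norm(d2)
    ab=np.linalg.lstsq(np.c_[d1,-d2],o2-o1,rcond=None)[0];a=o1+ab[0]*d1;b=o2+ab[1]*d2
    return (a+b)/2,np.linalg.norm(a-b)
E
python3 - <<'E'
from h import *
def quad(n,c,box):
    im=cv2.imread(f'pics/{n}1.png');x,y,w=box;s=im[y-w:y+w,x-w:x+w]
    hsv=cv2.cvtColor(s,cv2.COLOR_BGR2HSV);m=((hsv[...,1]<50)&(hsv[...,2]>120)).astype(np.uint8)
    m=cv2.morphologyEx(m,cv2.MORPH_CLOSE,np.ones((5,5)))
    k=max(cv2.findContours(m,0,2)[0],key=cv2.contourArea);
    rc=cv2.minAreaRect(k);e=cv2.approxPolyDP(cv2.convexHull(k),6,True)[:,0]+[x-w,y-w]
    M=cv2.moments(k);return np.array([M['m10']/M['m00']+x-w,M['m01']/M['m00']+y-w]),e
S,T=P('scene'),P('top')
for nm,s,t in(('L',(345,162,42),(160,208,48)),('R',(228,258,48),(360,215,48))):
    cs,es=quad('scene',S,s);ct,et=quad('top',T,t)
    print(nm,cs,ct,*tri(S,cs,T,ct));print([plane(T,p,.045).round(3) for p in et])
    print([plane(S,p,.045).round(3) for p in es])
print('handle',*tri(S,(304,212),T,(264,192)))
for p in((267,163),(261,218)):print(plane(T,p,.012))
a=cv2.imread('pics/top1.png')[145:240,225:305];b=cv2.imread('pics/scene1.png')[185:255,265:345]
cv2.imwrite('pics/crop.png',np.hstack([cv2.resize(a,(400,475),interpolation=2),cv2.resize(b,(400,475),interpolation=2)]))
E
```

```text
L [345.23856355 159.18864551] [158.59137427 205.46381579] [0.50752659 0.27443315 0.03171263] 0.002415804225829479
[array([0.606, 0.269, 0.045]), array([0.441, 0.191, 0.045]), array([0.405, 0.27 , 0.045]), array([0.572, 0.348, 0.045])]
[array([0.439, 0.202, 0.045]), array([0.41 , 0.266, 0.045]), array([0.573, 0.349, 0.045]), array([0.61 , 0.252, 0.045])]
R [226.51492734 255.26129458] [360.84072957 214.12623869] [ 0.49574251 -0.2643713   0.03473912] 0.004648116269785851
[array([ 0.593, -0.292,  0.045]), array([ 0.41 , -0.319,  0.045]), array([ 0.396, -0.236,  0.045]), array([ 0.581, -0.21 ,  0.045])]
[array([ 0.4  , -0.238,  0.045]), array([ 0.581, -0.21 ,  0.045]), array([ 0.598, -0.298,  0.045]), array([ 0.416, -0.321,  0.045])]
handle [ 0.5523562  -0.00422456  0.03308051] 0.009989623993491568
[ 0.6342934  -0.01309649  0.012     ]
[ 0.48118666 -0.00079012  0.012     ]
```

View pics/crop.png

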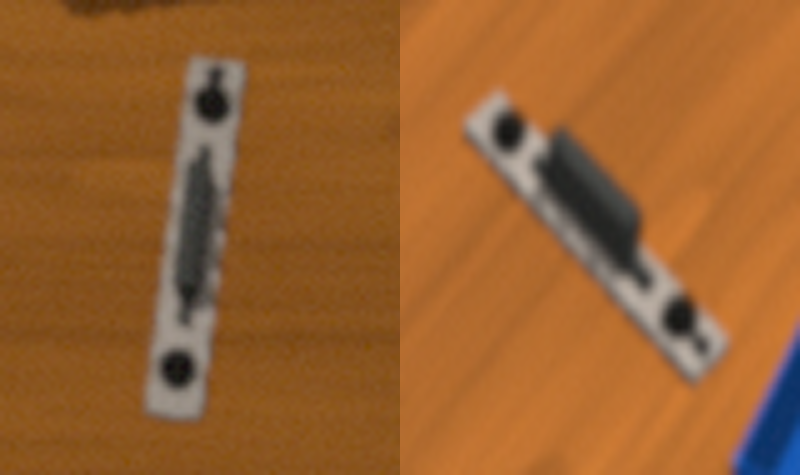

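The crop shows pads at top-view px (267.2,165.8) and (260.6,218.6). The dark hole is at the far (+x) end, at scene px (335,236). The handle sits between the pads, so this is the straightedge. Moving over it.

```bash
python3 -m handwheel '[[[0,0,-1,0,0,0,0.087],[0,0,-1,0,0,0,0.087],[0,0,-1,0,0,0,0.087],[0,0,0,0.024,0.037,0,0.087],[0,0,0,0.024,0.037,0,0.087],[0,0,0,0.024,0.037,0,0.087],[0,0,0,0.024,0.037,0,0.087],[0,0,0,0.024,0.037,0,0.087],[0,0,0,0.024,0.037,0,0.087],[0,0,0,0.024,0.037,0,0.087],[0,0,0,0.024,0.037,0,0.087],[0,0,0,0.024,0.037,0,0.087]]]'
python3 -m handwheel '[[[0,0,0,0.024,0.037,0,0.087],[0,0,0,0.024,0.037,0,0.087],[0,0,0,0.024,0.037,0,0.087],[0,0,0,0.024,0.037,0,0.087],[0,0,0,0.024,0.037,0,0.087],[0,0,0,0.024,0.037,0,0.087],[0,0,0,0,0,0,0.087],[0,0,0,0,0,0,0.087]]]'
python3 - <<'E'
from h import *
s=r.sense();im=cams.capture('wrist');cv2.imwrite('pics/w1.png',im[:,:,::-1]);np.save('w1.npy',{k:s[k] for k in('tcp_pos','ee_rot')})
print(s['tcp_pos'],np.degrees(np.arctan2(s['ee_rot'][1][0],s['ee_rot'][0][0])),s['time_s'])
E
```

```text
time_s: 1.3
tcp_pos: [0.4295, 0.2249, 0.2224]
ee_rot: [[0.997, -0.082, -0.0], [-0.082, -0.997, -0.0], [-0.0, 0.0, -1.0]]
wrist_force: [1.1, 1.2, -0.2]
gripper_width: 0.999
gripper_force: 0.0
time_s: 2.1
tcp_pos: [0.5542, -0.0074, 0.2216]
ee_rot: [[0.996, -0.085, -0.002], [-0.085, -0.996, -0.0], [-0.002, 0.0, -1.0]]
wrist_force: [-0.6, 0.5, -0.9]
gripper_width: 1.006
gripper_force: 0.0
[ 0.55423004 -0.00742741  0.22164338] -4.880268408270571 2.1
```

View pics/w1.png

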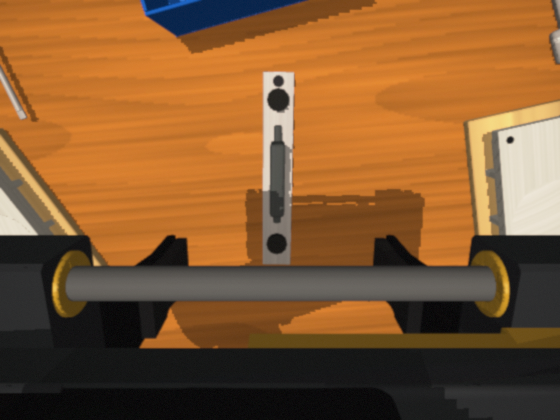

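The wrist view shows the hole at (278,81), pads at (278,99) and (277,243), and the handle around (277,180). I'll locate the pads from the wrist and top views.

```bash
python3 - <<'E'
from h import *
s=np.load('w1.npy',allow_pickle=True).item();W=P('wrist',s);T=P('top')
def c(im,x,y,w,th):
    g=cv2.cvtColor(im,6)[y-w:y+w+1,x-w:x+w+1];m=(g<th).astype(np.uint8)
    n,l,st,ce=cv2.connectedComponentsWithStats(m);k=l[w,w];return ce[k]+[x-w,y-w],st[k,4]
im=cv2.imread('pics/w1.png');Q=[]
for px in((278,99),(277,243)):
    p,a=c(im,*px,13,60);q=plane(W,p,.016);Q.append(q);print(p,a,q)
d=Q[0]-Q[1];print('mid',(Q[0]+Q[1])/2,np.linalg.norm(d),np.degrees(np.arctan2(d[1],d[0])))
for a,b in zip(((278,99),(277,243)),((267.2,165.8),(260.6,218.6))):print(*tri(W,a,T,b))
E
```

```text
[277.82926829  99.41158537] 328 [ 0.62826987 -0.01125543  0.016     ]
[276.26578073 243.21262458] 301 [0.48318029 0.00309002 0.016     ]
mid [ 0.55572508 -0.00408271  0.016     ] 0.14579703547677134 -5.646654156440057
[ 0.62900661 -0.01240641  0.00103041] 0.00208422503896291
[0.48009763 0.00157233 0.00737269] 0.00218835661797996
```

```bash
python3 -m handwheel '[[[0,0,0.13,0.0012,-0.0035,0.02,0.087],[0,0,0,0,0,0.03,0.087],[0,0,0,0,0,0.03,0.087],[0,0,0,0,0,0.02,0.087],[0,0,0,0,0,0,0.087],[0,0,0,0,0,0,0.087]]]'
python3 - <<'E'
from h import *
s=r.sense();im=cams.capture('wrist');cv2.imwrite('pics/w2.png',im[:,:,::-1]);np.save('w2.npy',{k:s[k] for k in('tcp_pos','ee_rot')})
print(s['tcp_pos'],np.degrees(np.arctan2(s['ee_rot'][1][0],s['ee_rot'][0][0])),s['time_s'])
E
```

```text
time_s: 2.75
tcp_pos: [0.5561, -0.002, 0.1232]
ee_rot: [[0.996, -0.094, 0.001], [-0.094, -0.996, -0.0], [0.001, 0.0, -1.0]]
wrist_force: [-0.3, -0.2, 0.7]
gripper_width: 0.996
gripper_force: 0.0
[ 0.5560995  -0.00201287  0.12319055] -5.392989271761277 2.75
```

View pics/w2.png

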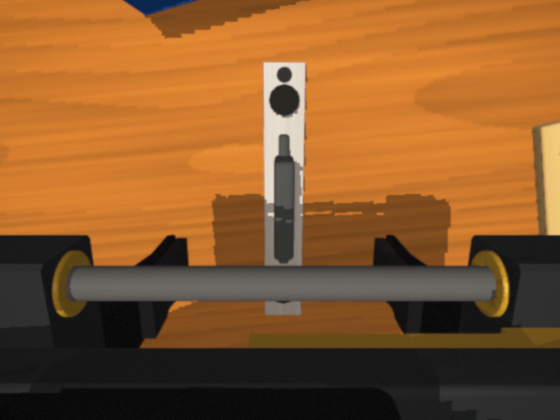

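The handle spans (284,157)–(284,262), with the hole pad at (284,100). I'll triangulate it against the first wrist view.

```bash
python3 - <<'E'
from h import *
A,B=[P('wrist',np.load(f'w{i}.npy',allow_pickle=True).item()) for i in(1,2)]
print('pad',*tri(A,(277.8,99.4),B,(284.5,99.6)))
print('handle front',*tri(A,(277.5,141.5),B,(284.5,156.5)))
q=plane(B,(284.5,99.6),.016);h1=plane(B,(284,157),.046);h2=plane(B,(283.5,262),.046)
print(q,h1,h2,(h1+h2)/2)
E
```

```text
pad [ 0.62793316 -0.01137612  0.04170614] 6.516689491831623e-05
handle front [ 0.58903983 -0.00778275  0.01830488] 0.0005797081028934321
[ 0.62834694 -0.01168314  0.016     ] [ 0.592526   -0.00774962  0.046     ] [ 0.52007856 -0.0007174   0.046     ] [ 0.55630228 -0.00423351  0.046     ]
```

```bash
python3 -m handwheel '[[[0,0,0,0,0.0022,0.02,0.087],[0,0,0,0,0,0.03,0.087],[0,0,0,0,0,0.03,0.087],[0,0,0,0,0,0.016,0.087],[0,0,0,0,0,0.01,0.087],[0,0,0,0,0,0,0.06],[0,0,0,0,0,0,0.03],[0,0,0,0,0,0,0.0],[0,0,0,0,0,0,0.0],[0,0,0,0,0,0,0],[0,0,0,0,0,0,0]]]'
```

```text
time_s: 3.9
tcp_pos: [0.5559, -0.0052, 0.0169]
ee_rot: [[0.995, -0.096, 0.001], [-0.096, -0.995, 0.0], [0.001, -0.0, -1.0]]
wrist_force: [-0.3, 0.3, -0.3]
gripper_width: 0.543
gripper_force: 0.0
```

```bash
python3 -m handwheel '[[[0,0,0,0,0,0,0],[0,0,0,0,0,0,0],[0,0,0,0,0,0,0],[0,0,0,0,0,0,0],[0,0,0,0,0,0,0],[0,0,0,0,0,0,0],[0,0,0,0,0,0,0],[0,0,0,0,0,0,0]]]'
```

```text
time_s: 4.7
tcp_pos: [0.5559, -0.005, 0.0165]
ee_rot: [[0.995, -0.096, 0.0], [-0.096, -0.995, 0.0], [0.0, -0.0, -1.0]]
wrist_force: [-0.2, 2.2, 0.2]
gripper_width: 0.158
gripper_force: 30.0
```

Gripped at 13.7 mm, which matches the handle. Lifting and heading to the right-hand cover, stopping short to look.

```bash
python3 -m handwheel '[[[0,0,0,0,0,-0.01,0],[0,0,0,0,0,-0.025,0],[0,0,0,0,0,-0.04,0],[0,0,0,0,0,-0.04,0],[0,0,0,0,0,-0.035,0],[0,0,-0.77,0,0,0,0],[0,0,-0.77,0,0,0,0],[0,0,-0.77,0,0,0,0]]]'
python3 -m handwheel '[[[0,0,0,-0.012,0.02,0,0],[0,0,0,-0.023,0.04,0,0],[0,0,0,-0.023,0.04,0,0],[0,0,0,-0.023,0.04,0,0],[0,0,0,-0.023,0.04,0,0],[0,0,0,-0.021,0.04,0,0],[0,0,0,-0.012,0.02,0,0],[0,0,0,0,0,0,0],[0,0,0,0,0,0,0]]]'
python3 - <<'E'
from h import *
s=r.sense();im=cams.capture('wrist');cv2.imwrite('pics/w3.png',im[:,:,::-1]);np.save('w3.npy',{k:s[k] for k in('tcp_pos','ee_rot')})
print(s['tcp_pos'],np.degrees(np.arctan2(s['ee_rot'][1][0],s['ee_rot'][0][0])),s['time_s'])
E
```

```text
time_s: 5.5
tcp_pos: [0.554, -0.0055, 0.166]
ee_rot: [[0.989, 0.147, -0.003], [0.147, -0.989, 0.0], [-0.003, -0.001, -1.0]]
wrist_force: [-0.5, -0.0, -5.8]
gripper_width: 0.158
gripper_force: 30.0
time_s: 6.4
tcp_pos: [0.4535, -0.2626, 0.1658]
ee_rot: [[0.99, 0.143, -0.002], [0.143, -0.99, 0.001], [-0.002, -0.002, -1.0]]
wrist_force: [-0.4, 0.7, -6.2]
gripper_width: 0.156
gripper_force: 30.0
[ 0.45354984 -0.26263553  0.16584637] 8.221754459361005 6.4
```

View pics/w3.png

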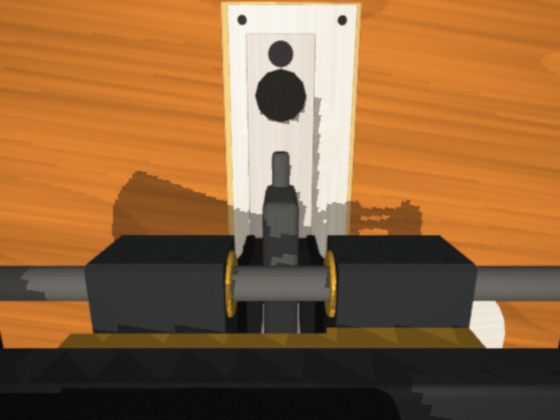

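The wrist view shows the cover from (224,4) to (360,4), with screw dots at (242,20) and (342,20). The held bar is vertical with its pad at (280,96) and the hole at (281,54). I'll fit the cover's edges.

```bash
python3 - <<'E'
from h import *
s=np.load('w3.npy',allow_pickle=True).item();W=P('wrist',s)
im=cv2.imread('pics/w3.png');hsv=cv2.cvtColor(im,40)
m=(hsv[...,1]<45)&(hsv[...,2]>90)
L=[];Rr=[]
for y in range(12,170,6):
    x=np.where(m[y,200:380])[0]+200;L.append((x.min(),y));Rr.append((x.max(),y))
print(L[::5],Rr[::5]); col=[(x,np.where(m[:60,x])[0].min()) for x in range(250,330,10)];print(col)
for z in(.045,):
    f=[]
    for E in(L,Rr):
        q=np.array([plane(W,p,z)[:2] for p in E]);vx,vy,x0,y0=cv2.fitLine(q.astype(np.float32),cv2.DIST_HUBER,0,.01,.01).ravel();v=np.array([vx,vy])*np.sign(vx);f.append((v,np.array([x0,y0])));print(np.degrees(np.arctan2(v[1],v[0])),x0,y0)
    v=f[0][0]+f[1][0];v/=np.linalg.norm(v);n=np.array([-v[1],v[0]]);print('yaw',np.degrees(np.arctan2(v[1],v[0])),'width',n@(f[0][1]-f[1][1]))
    d=[plane(W,p,z)[:2] for p in((242,20),(342,20))];print('dots',d,np.linalg.norm(d[0]-d[1]))
    far=np.mean([plane(W,p,z)[:2] for p in col],0);mid=n*(n@(f[0][1]+f[1][1])/2)+v*(v@far);print('far mid',mid,'centre',mid-.095*v, 'dots n',n@np.mean(d,0),n@mid)
p=plane(W,(280,96),.0337-.0165+.149);p=plane(W,(280,96),s['tcp_pos'][2]-.0165+.016);h=plane(W,(281,54),s['tcp_pos'][2]-.0165+.008);print('pad',p,'hole',h,'tcp',s['tcp_pos'],'yaw pad',np.degrees(np.arctan2(*(p-s['tcp_pos'])[[1,0]])),np.linalg.norm((p-s['tcp_pos'])[:2]))
E
```

```text
[(np.int64(228), 12), (np.int64(229), 42), (np.int64(230), 72), (np.int64(231), 102), (np.int64(232), 132), (np.int64(233), 162)] [(np.int64(355), 12), (np.int64(354), 42), (np.int64(352), 72), (np.int64(351), 102), (np.int64(349), 132), (np.int64(347), 162)]
[(250, np.int64(5)), (260, np.int64(5)), (270, np.int64(5)), (280, np.int64(5)), (290, np.int64(5)), (300, np.int64(5)), (310, np.int64(5)), (320, np.int64(5))]
8.058694 0.52604264 -0.21530557
7.832705 0.5265253 -0.30372208
yaw 7.9456987 width 0.0876344
dots [array([ 0.57451487, -0.21794507]), array([ 0.58439798, -0.28673418])] 0.06949544348346288
far mid [ 0.58876742 -0.25079277] centre [ 0.49467946 -0.26392505] dots n -0.33001793384231437 -0.3297730317479898
pad [ 0.52537923 -0.25206662  0.16534637] hole [ 0.54266384 -0.24998668  0.15734637] tcp [ 0.45354984 -0.26263553  0.16584637] yaw pad 8.370388134975025 0.07260277139354283
```

```bash
python3 -m handwheel '[[[0,0,0,0.02,0.0036,0,0],[0,0,0,0.0206,0.0036,0,0],[0,0,0,0,0,0.02,0],[0,0,0,0,0,0.03,0],[0,0,0,0,0,0.025,0],[0,0,0,0,0,0.015,0],[0,0,0,0,0,0.005,0],[0,0,0,0,0,0,0],[0,0,0,0,0,0,0],[0,0,0,0,0,0,0]]]'
python3 -m handwheel '[[[0,0,0,0,0,0.002,0],[0,0,0,0,0,0.002,0],[0,0,0,0,0,0.001,0],[0,0,0,0,0,0,0]]]'
```

```text
time_s: 7.45
tcp_pos: [0.4972, -0.2638, 0.0728]
ee_rot: [[0.989, 0.146, 0.002], [0.146, -0.989, -0.001], [0.002, 0.001, -1.0]]
wrist_force: [0.7, 0.5, -5.3]
gripper_width: 0.158
gripper_force: 30.0
time_s: 7.85
tcp_pos: [0.496, -0.2638, 0.0664]
ee_rot: [[0.989, 0.145, -0.0], [0.145, -0.989, 0.0], [-0.0, -0.0, -1.0]]
wrist_force: [-0.2, 0.2, -5.6]
gripper_width: 0.164
gripper_force: 30.0
```

```bash
python3 -m handwheel '[[[0,0,0,-0.001,0,0.001,0],[0,0,0,0,0,0.001,0],[0,0,0,0,0,0,0]]]';python3 -m handwheel '[[[0,0,0,0,0,0.001,0],[0,0,0,0,0,0,0]]]';python3 -m handwheel '[[[0,0,0,0,0,0.001,0],[0,0,0,0,0,0,0]]]'
```

```text
time_s: 8.15
tcp_pos: [0.4951, -0.2639, 0.0644]
ee_rot: [[0.989, 0.145, -0.0], [0.145, -0.989, 0.0], [-0.0, -0.0, -1.0]]
wrist_force: [0.1, -0.9, -5.4]
gripper_width: 0.155
gripper_force: 30.0
time_s: 8.35
tcp_pos: [0.4954, -0.264, 0.0639]
ee_rot: [[0.989, 0.145, 0.0], [0.145, -0.989, -0.0], [0.0, 0.0, -1.0]]
wrist_force: [1.0, 0.3, -2.9]
gripper_width: 0.159
gripper_force: 30.0
time_s: 8.55
tcp_pos: [0.4954, -0.264, 0.0639]
ee_rot: [[0.989, 0.146, 0.0], [0.146, -0.989, -0.001], [0.0, 0.001, -1.0]]
wrist_force: [-2.7, 1.9, 5.6]
gripper_width: 0.16
gripper_force: 30.0
```

Contact came at TCP 0.0639, 2.4 mm higher than a flat face would give, which hints at the bowed cover. Easing off and releasing.

```bash
python3 -m handwheel '[[[0,0,0,0,0,-0.001,0],[0,0,0,0,0,0,0.016],[0,0,0,0,0,0,0.02],[0,0,0,0,0,0,0.03],[0,0,0,0,0,0,0.05],[0,0,0,0,0,0,0.05],[0,0,0,0,0,0,0.05],[0,0,0,0,0,0,0.05],[0,0,0,0,0,0,0.05]]]'
python3 -m handwheel '[[[0,0,0,0,0,-0.01,0.05],[0,0,0,0,0,-0.03,0.05],[0,0,0,0,0,-0.04,0.05],[0,0,0,0,0,-0.03,0],[0,0,0,-0.04,0,0,0],[0,0,0,-0.01,0,0,0],[0,0,0,0,0,0,0],[0,0,0,0,0,0,0],[0,0,0,0,0,0,0]]]'
python3 - <<'E'
from h import *
s=r.sense();im=cams.capture('wrist');cv2.imwrite('pics/w4.png',im[:,:,::-1]);np.save('w4.npy',{k:s[k] for k in('tcp_pos','ee_rot')})
print(s['tcp_pos'],np.degrees(np.arctan2(s['ee_rot'][1][0],s['ee_rot'][0][0])),s['time_s'])
E
```

```text
time_s: 9.45
tcp_pos: [0.4953, -0.2639, 0.0636]
ee_rot: [[0.989, 0.145, 0.0], [0.145, -0.989, -0.0], [0.0, 0.0, -1.0]]
wrist_force: [0.5, 0.4, -0.1]
gripper_width: 0.562
gripper_force: 0.0
time_s: 10.35
tcp_pos: [0.4466, -0.2712, 0.1734]
ee_rot: [[0.989, 0.146, -0.0], [0.146, -0.989, -0.0], [-0.0, 0.0, -1.0]]
wrist_force: [0.4, -0.7, 0.4]
gripper_width: 0.113
gripper_force: 0.0
[ 0.44662402 -0.27120346  0.17338175] 8.369539340269446 10.35
```

View pics/w4.png

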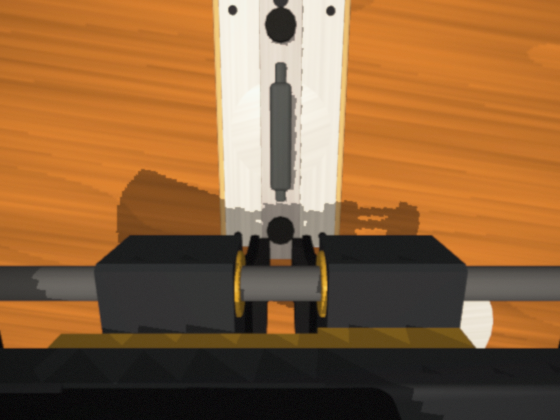

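The bar lies along the cover's middle, with pads at (280,25) and (280,230). I'll check the positions before pressing.

```bash
python3 - <<'E'
from h import *
s=np.load('w4.npy',allow_pickle=True).item();W=P('wrist',s)
a,b=plane(W,(280.5,25.5),.063),plane(W,(280,230.5),.063);print(a,b,(a+b)/2,np.linalg.norm(a-b),np.degrees(np.arctan2(*(a-b)[[1,0]])))
R=s['ee_rot'];print([(np.array(R).T@(q-s['tcp_pos'])).round(4) for q in(a,b)])
E
```

```text
[ 0.56618962 -0.25365119  0.063     ] [ 0.42241172 -0.27437633  0.063     ] [ 0.49430067 -0.26401376  0.063     ] 0.14526395635231482 8.202511307382602
[array([0.1209, 0.    , 0.1104]), array([-0.0244, -0.0004,  0.1104])]
```

```bash
python3 -m handwheel '[[[0,0,0,0.03,0,0,0],[0,0,0,0.04,0,0,0],[0,0,0,0.04,0,0,0],[0,0,0,0.012,0,0.02,0],[0,0,0,0,0,0.04,0],[0,0,0,0,0,0.025,0],[0,0,0,0,0,0.01,0],[0,0,0,0,0,0.003,0],[0,0,0,0,0,0,0],[0,0,0,0,0,0,0]]]'
python3 -m handwheel '[[[0,0,0,0,0,0.003,0],[0,0,0,0,0,0.002,0],[0,0,0,0,0,0,0]]]'
```

```text
time_s: 11.4
tcp_pos: [0.5677, -0.2538, 0.0772]
ee_rot: [[0.989, 0.145, 0.003], [0.145, -0.989, -0.001], [0.003, 0.001, -1.0]]
wrist_force: [-0.4, 0.5, -0.0]
gripper_width: 0.008
gripper_force: 0.0
time_s: 11.7
tcp_pos: [0.5664, -0.2535, 0.0707]
ee_rot: [[0.989, 0.145, 0.0], [0.145, -0.989, 0.0], [0.0, -0.0, -1.0]]
wrist_force: [-0.1, -0.7, -0.9]
gripper_width: 0.001
gripper_force: 0.0
```

```bash
python3 -m handwheel '[[[0,0,0,0.0015,0,0.002,0],[0,0,0,0,0,0.002,0],[0,0,0,0,0,0,0]]]';python3 -m handwheel '[[[0,0,0,0,0,0.001,0],[0,0,0,0,0,0.001,0],[0,0,0,0,0,0,0]]]';python3 -m handwheel '[[[0,0,0,0,0,0.001,0],[0,0,0,0,0,0,0]]]'
```

```text
time_s: 12.0
tcp_pos: [0.5678, -0.2531, 0.0661]
ee_rot: [[0.989, 0.145, -0.001], [0.145, -0.989, 0.0], [-0.001, -0.0, -1.0]]
wrist_force: [-0.3, -0.7, -0.1]
gripper_width: 0.01
gripper_force: 0.0
time_s: 12.3
tcp_pos: [0.5678, -0.2532, 0.0644]
ee_rot: [[0.989, 0.145, -0.0], [0.145, -0.989, 0.0], [-0.0, -0.0, -1.0]]
wrist_force: [0.1, 0.2, 0.7]
gripper_width: 0.008
gripper_force: 0.0
time_s: 12.5
tcp_pos: [0.5681, -0.2533, 0.0636]
ee_rot: [[0.989, 0.145, 0.0], [0.145, -0.989, -0.0], [0.0, 0.0, -1.0]]
wrist_force: [0.4, 0.5, 1.0]
gripper_width: 0.004
gripper_force: 0.3
```

```bash
for i in 1 2 3; do python3 -m handwheel '[[[0,0,0,0,0,0.001,0],[0,0,0,0,0,0,0]]]' | egrep 'tcp|wrist'; done
```

```text
tcp_pos: [0.5683, -0.2533, 0.0627]
wrist_force: [1.1, 0.2, 1.7]
tcp_pos: [0.5684, -0.2533, 0.062]
wrist_force: [0.3, -0.3, 1.8]
tcp_pos: [0.5684, -0.2534, 0.0615]
wrist_force: [-0.9, 0.7, 5.7]
```

```bash
python3 -m handwheel '[[[0,0,0,0,0,0.0005,0],[0,0,0,0,0,0,0],[0,0,0,0,0,0,0]]]' | egrep 'tcp|wrist'; python3 -m handwheel '[[[0,0,0,0,0,0,0],[0,0,0,0,0,0,0],[0,0,0,0,0,0,0]]]' | egrep 'tcp|wrist'
```

```text
tcp_pos: [0.5684, -0.2534, 0.0613]
wrist_force: [-0.4, 1.1, 6.0]
tcp_pos: [0.5684, -0.2534, 0.0613]
wrist_force: [-1.3, 1.0, 7.0]
```

About 6.5 N, held. A little longer, then the plain end.

```bash
python3 -m handwheel '[[[0,0,0,0,0,0.0003,0],[0,0,0,0,0,0,0],[0,0,0,0,0,0,0]]]' | egrep 'tcp|wrist'
python3 -m handwheel '[[[0,0,0,0,0,-0.002,0],[0,0,0,0,0,-0.02,0],[0,0,0,0,0,-0.04,0],[0,0,0,-0.02,0,-0.01,0],[0,0,0,-0.05,0,0,0],[0,0,0,-0.05,0,0,0],[0,0,0,-0.028,0,0.02,0],[0,0,0,0,0,0.03,0],[0,0,0,0,0,0.01,0],[0,0,0,0,0,0,0],[0,0,0,0,0,0,0]]]' | egrep 'time|tcp|wrist'
```

```text
tcp_pos: [0.5684, -0.2534, 0.0612]
wrist_force: [-1.5, 1.3, 7.7]
time_s: 15.1
tcp_pos: [0.4226, -0.2749, 0.0721]
wrist_force: [-0.0, -0.3, 0.9]
```

```bash
python3 -m handwheel '[[[0,0,0,0,0,0.002,0],[0,0,0,0,0,0.002,0],[0,0,0,0,0,0,0]]]' | egrep 'tcp|wrist'; for i in 1 2 3 4; do python3 -m handwheel '[[[0,0,0,0,0,0.001,0],[0,0,0,0,0,0,0]]]' | egrep 'tcp|wrist'; done
```

```text
tcp_pos: [0.4219, -0.2747, 0.0679]
wrist_force: [-0.6, -0.5, -0.1]
tcp_pos: [0.4216, -0.2747, 0.0668]
wrist_force: [-0.0, 0.4, 0.3]
tcp_pos: [0.4215, -0.2747, 0.0657]
wrist_force: [-0.1, 0.0, 0.5]
tcp_pos: [0.4214, -0.2747, 0.0646]
wrist_force: [0.4, 0.3, 0.4]
tcp_pos: [0.4216, -0.2747, 0.0637]
wrist_force: [-0.5, -0.5, 0.2]
```

```bash
for i in 1 2 3; do python3 -m handwheel '[[[0,0,0,0,0,0.001,0],[0,0,0,0,0,0,0]]]' | egrep 'tcp|wrist'; done
```

```text
tcp_pos: [0.4214, -0.2747, 0.0627]
wrist_force: [0.6, -0.5, 0.8]
tcp_pos: [0.4215, -0.2748, 0.0619]
wrist_force: [-1.4, 0.2, 1.8]
tcp_pos: [0.4215, -0.2748, 0.0613]
wrist_force: [-1.5, 1.1, 7.4]
```

About 7.4 N. While pressing, I'll measure the far (hole) pad with the wrist camera, then compare it with the released view.

```bash
cat > hp.py <<'E'
from h import *
import sys
s=r.sense();im=cams.capture('wrist')[:,:,::-1].copy();cv2.imwrite(f'pics/{sys.argv[1]}.png',im);W=P('wrist',s)
g=cv2.cvtColor(im,6);m=(g<60).astype(np.uint8);n,l,st,ce=cv2.connectedComponentsWithStats(m)
for i in range(1,n):
    if st[i,4]>40 and abs(ce[i][0]-280)<110 and ce[i][1]<200:
        o,d=ray(W,ce[i]);R=np.array(s['ee_rot']);q=[]
        for z in(.057,.061,.065,.069):q.append(round(float((R.T@(o+d*(z-o[2])/d[2]-s['tcp_pos']))[0]),4))
        print(ce[i].round(1),st[i],q)
print(s['tcp_pos'],s['wrist_force'],s['time_s'])
E
python3 hp.py w5; python3 -m handwheel '[[[0,0,0,0,0,0.0003,0],[0,0,0,0,0,0,0],[0,0,0,0,0,0,0],[0,0,0,0,0,0,0],[0,0,0,0,0,0,0]]]' | egrep 'tcp|wrist';python3 hp.py w6
python3 -m handwheel '[[[0,0,0,0,0,-0.003,0],[0,0,0,0,0,-0.003,0],[0,0,0,0,0,0,0],[0,0,0,0,0,0,0],[0,0,0,0,0,0,0],[0,0,0,0,0,0,0]]]' | egrep 'tcp|wrist';python3 hp.py w7
```

```text
[ 0.42153542 -0.27481535  0.06126897] [-1.45724688  1.05754229  7.37883393] 16.8
tcp_pos: [0.4216, -0.2748, 0.0612]
wrist_force: [-1.9, 1.3, 7.3]
[ 0.4215562  -0.27482201  0.06117349] [-1.89867327  1.34129599  7.33979967] 17.35
tcp_pos: [0.4214, -0.2747, 0.0662]
wrist_force: [0.3, -0.4, -0.4]
[ 0.42141299 -0.27467047  0.06622299] [ 0.2769457  -0.44935818 -0.39425328] 18.0
```

```bash
python3 -c "
import cv2,numpy as np
a=[cv2.imread(f'pics/w{i}.png')[:240,140:420] for i in(6,7)]
cv2.imwrite('pics/pair.png',cv2.resize(np.hstack(a),(800,343)))"
```

```text
(no output)
```

View pics/pair.png

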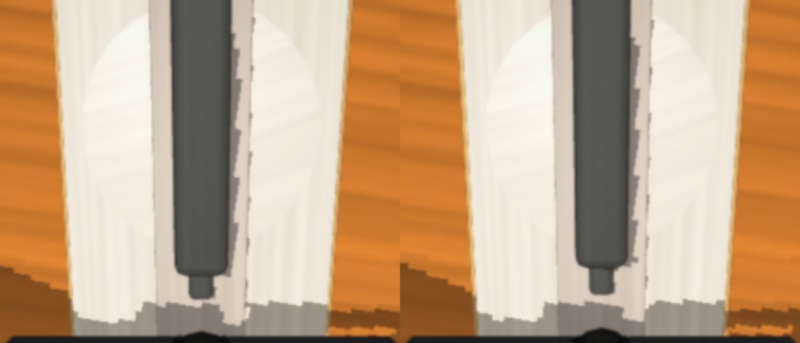

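The pair view shows only the handle and the cover, because the hole pad is out of frame, so it decides nothing. The force record is more useful. The hole end sank about 3 mm under 1–2 N before going hard, while the plain end was hard at once. With the 2.4 mm high contact, that says this cover is bowed. I'll confirm by re-probing the hole end, since after the plain press it should stand high again.

```bash
python3 -m handwheel '[[[0,0,0,0,0,-0.03,0],[0,0,0,0,0,-0.04,0],[0,0,0,0.048,0,0,0],[0,0,0,0.05,0,0,0],[0,0,0,0.05,0,0.02,0],[0,0,0,0,0,0.04,0],[0,0,0,0,0,0.006,0],[0,0,0,0,0,0,0],[0,0,0,0,0,0,0]]]' | egrep 'tcp|wrist|gripper_f'; for i in 1 2 3 4 5 6 7; do python3 -m handwheel '[[[0,0,0,0,0,0.001,0],[0,0,0,0,0,0,0]]]' | egrep 'tcp|wrist|gripper_f|time'; done
```

```text
tcp_pos: [0.5646, -0.2544, 0.0734]
wrist_force: [0.3, 0.0, 1.5]
gripper_force: 0.0
time_s: 19.15
tcp_pos: [0.5648, -0.2542, 0.0727]
wrist_force: [0.3, -0.2, 0.2]
gripper_force: 0.0
time_s: 19.35
tcp_pos: [0.5644, -0.2539, 0.0705]
wrist_force: [0.8, -0.3, -0.5]
gripper_force: 0.0
time_s: 19.55
tcp_pos: [0.5643, -0.2537, 0.0688]
wrist_force: [0.2, -0.5, -0.6]
gripper_force: 0.0
time_s: 19.75
tcp_pos: [0.5643, -0.2537, 0.0677]
wrist_force: [1.0, -0.1, 0.7]
gripper_force: 0.0
time_s: 19.95
tcp_pos: [0.5643, -0.2537, 0.0667]
wrist_force: [0.3, -0.8, 0.0]
gripper_force: 0.0
time_s: 20.15
tcp_pos: [0.5643, -0.2537, 0.0657]
wrist_force: [-0.8, -0.4, 0.1]
gripper_force: 0.0
time_s: 20.35
tcp_pos: [0.5643, -0.2537, 0.0647]
wrist_force: [0.1, -0.1, 0.0]
gripper_force: 0.0
```

```bash
for i in 1 2 3 4; do python3 -m handwheel '[[[0,0,0,0,0,0.0007,0],[0,0,0,0,0,0,0]]]' | egrep 'tcp|wrist|gripper_f|time'; done
```

```text
time_s: 20.55
tcp_pos: [0.5644, -0.2537, 0.0641]
wrist_force: [0.0, 0.7, 0.6]
gripper_force: 0.0
time_s: 20.75
tcp_pos: [0.5646, -0.2538, 0.0636]
wrist_force: [0.4, -0.3, 0.8]
gripper_force: 0.3
time_s: 20.95
tcp_pos: [0.5647, -0.2538, 0.0629]
wrist_force: [0.2, 1.0, 1.0]
gripper_force: 0.5
time_s: 21.15
tcp_pos: [0.5648, -0.2538, 0.0622]
wrist_force: [0.4, -0.2, 1.1]
gripper_force: 0.6
```

Reproduced: contact at 0.0641, then 2 mm of soft travel at about 1 N, so the right-hand cover is bowed. Regrasping, with a position check on the way.

```bash
python3 -m handwheel '[[[0,0,0,0,0,-0.03,0],[0,0,0,0,0,-0.04,0.02],[0,0,0,-0.03,0,-0.04,0.05],[0,0,0,-0.05,0,0,0.05],[0,0,0,-0.04,0,0,0.05],[0,0,0,0,0,0,0.05],[0,0,0,0,0,0,0.05]]]' | egrep 'time|tcp|wrist|width'
python3 - <<'E'
from h import *
s=r.sense();im=cams.capture('wrist')[:,:,::-1].copy();cv2.imwrite('pics/w8.png',im);W=P('wrist',s);R=np.array(s['ee_rot'])
g=cv2.cvtColor(im,6);n,l,st,ce=cv2.connectedComponentsWithStats((g<60).astype(np.uint8))
for i in range(1,n):
    if 60<st[i,4]<3000 and abs(ce[i][0]-280)<60 and ce[i][1]<250: print(ce[i].round(1),st[i],(R.T@(plane(W,ce[i],.063)-s['tcp_pos'])).round(4))
print(s['tcp_pos'])
m=(g>=55)&(g<110)
E
```

```text
time_s: 21.85
tcp_pos: [0.4452, -0.2714, 0.1725]
wrist_force: [-0.4, -0.1, 0.7]
gripper_width: 0.467
[279.8  21.4] [265   0  30  40 824] [ 0.1232 -0.0004  0.1096]
[280.  228.7] [267 215  27  28 572] [-0.0226 -0.0004  0.1095]
[ 0.44518946 -0.2714247   0.17251887]
```

```bash
python3 -m handwheel '[[[0,0,0,0.025,0,0,0.05],[0,0,0,0.025,-0.0003,0,0.05],[0,0,0,0,0,0.03,0.05],[0,0,0,0,0,0.04,0.05],[0,0,0,0,0,0.025,0.05],[0,0,0,0,0,0.0135,0.05],[0,0,0,0,0,0,0.05],[0,0,0,0,0,0,0],[0,0,0,0,0,0,0],[0,0,0,0,0,0,0],[0,0,0,0,0,0,0],[0,0,0,0,0,0,0]]]' | egrep 'time|tcp|wrist|gripper'
python3 -m handwheel '[[[0,0,0,0,0,0,0],[0,0,0,0,0,0,0],[0,0,0,0,0,0,0],[0,0,0,0,0,0,0]]]' | egrep 'time|tcp|wrist|gripper'
```

```text
time_s: 23.1
tcp_pos: [0.4954, -0.2637, 0.0642]
wrist_force: [0.6, 0.2, 0.1]
gripper_width: 0.206
gripper_force: 0.0
time_s: 23.5
tcp_pos: [0.4954, -0.2638, 0.0641]
wrist_force: [-1.4, -0.4, 4.6]
gripper_width: 0.161
gripper_force: 30.0
```

```bash
python3 -m handwheel '[[[0,0,0,0,0,-0.01,0],[0,0,0,0,0,-0.03,0],[0,0,0,0,0,-0.04,0],[0,0,-0.96,0,0,-0.021,0],[0,0,-0.96,0,0,0,0],[0,0,-0.95,0,0,0,0],[0,0,0,0.008,-0.019,0,0],[0,0,0,0.015,-0.036,0,0],[0,0,0,0.015,-0.036,0,0],[0,0,0,0.015,-0.036,0,0],[0,0,0,0.015,-0.036,0,0],[0,0,0,0.015,-0.036,0,0]]]' | egrep 'time|tcp|wrist|gripper'
python3 -m handwheel '[[[0,0,0,0.015,-0.036,0,0],[0,0,0,0.015,-0.036,0,0],[0,0,0,0.015,-0.036,0,0],[0,0,0,0.015,-0.036,0,0],[0,0,0,0.015,-0.036,0,0],[0,0,0,0.015,-0.036,0,0],[0,0,0,0.015,-0.036,0,0],[0,0,0,0.01,-0.026,0,0],[0,0,0,0,0,0,0],[0,0,0,0,0,0,0]]]'
python3 - <<'E'
from h import *
s=r.sense();im=cams.capture('wrist');cv2.imwrite('pics/w9.png',im[:,:,::-1]);np.save('w9.npy',{k:s[k] for k in('tcp_pos','ee_rot')})
print(s['tcp_pos'],np.degrees(np.arctan2(s['ee_rot'][1][0],s['ee_rot'][0][0])),s['time_s'])
E
```

```text
time_s: 24.7
tcp_pos: [0.4823, -0.0468, 0.1634]
wrist_force: [1.3, 0.5, -5.3]
gripper_width: 0.154
gripper_force: 30.0
time_s: 25.7
tcp_pos: [0.4665, 0.2519, 0.1632]
ee_rot: [[0.902, 0.432, -0.003], [0.432, -0.902, -0.002], [-0.004, 0.0, -1.0]]
wrist_force: [-0.6, -0.4, -6.0]
gripper_width: 0.157
gripper_force: 30.0
[0.46648203 0.25185314 0.1631919 ] 25.601550166897358 25.7
```

View pics/w9.png

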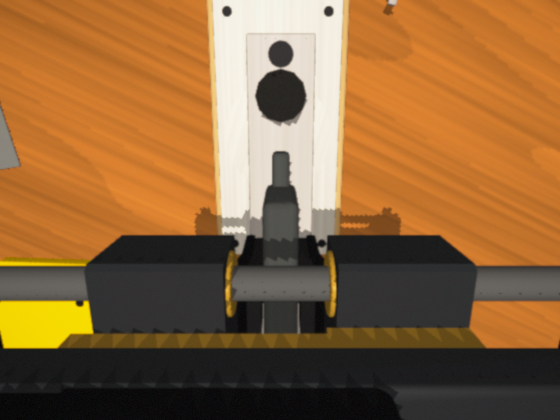

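The wrist view shows the light cover with far dots at (227,11) and (329,11), the bar held straight, and the screwdriver tip at (391,3), on the bench and clear. I'll fit it the same way.

```bash
python3 - <<'E'
from h import *
s=np.load('w9.npy',allow_pickle=True).item();W=P('wrist',s)
im=cv2.imread('pics/w9.png');hsv=cv2.cvtColor(im,40);m=(hsv[...,1]<45)&(hsv[...,2]>90);f=[]
E=[[],[]]
for y in range(6,190,6):
    x=np.where(m[y,195:360])[0]+195;E[0].append((x.min(),y));E[1].append((x.max(),y))
for e in E:
    q=np.array([plane(W,p,.045)[:2] for p in e]);vx,vy,x0,y0=cv2.fitLine(q.astype(np.float32),cv2.DIST_HUBER,0,.01,.01).ravel();v=np.array([vx,vy])*np.sign(vx);f.append((v,np.array([x0,y0])));print(np.degrees(np.arctan2(v[1],v[0])))
v=f[0][0]+f[1][0];v/=np.linalg.norm(v);n=np.array([-v[1],v[0]]);print('yaw',np.degrees(np.arctan2(v[1],v[0])),'width',n@(f[0][1]-f[1][1]))
d=[plane(W,p,.045)[:2] for p in((227,11),(329,11))];dm=np.mean(d,0);print('dots',np.linalg.norm(d[0]-d[1]),n@dm,n@(f[0][1]+f[1][1])/2)
c=n*(n@(f[0][1]+f[1][1])/2)+v*(v@dm-.0856);print('centre',c)
R=np.array(s['ee_rot']);print('tool shift',R.T@(np.r_[c,.163]-s['tcp_pos']))
E
```

```text
25.60046
25.465117
yaw 25.532785 width 0.08756842
dots 0.06976691903484349 0.028005151685453766 0.028436586
centre [0.50642618 0.27342303]
tool shift [ 4.53434419e-02 -2.19190996e-03  9.18337048e-06]
```

```bash
python3 -m handwheel '[[[0,0,0,0.022,-0.001,0,0],[0,0,0,0.0225,-0.0012,0,0],[0,0,0,0,0,0.02,0],[0,0,0,0,0,0.03,0],[0,0,0,0,0,0.025,0],[0,0,0,0,0,0.013,0],[0,0,0,0,0,0.004,0],[0,0,0,0,0,0,0],[0,0,0,0,0,0,0],[0,0,0,0,0,0,0]]]'| egrep 'time|tcp|wrist'
python3 -m handwheel '[[[0,0,0,0,0,0.002,0],[0,0,0,0,0,0.002,0],[0,0,0,0,0,0.001,0],[0,0,0,0,0,0,0]]]'| egrep 'time|tcp|wrist'
for i in 1 2; do python3 -m handwheel '[[[0,0,0,0,0,0.001,0],[0,0,0,0,0,0,0]]]'| egrep 'time|tcp|wrist';done
```

```text
time_s: 26.75
tcp_pos: [0.5079, 0.2739, 0.074]
wrist_force: [0.0, 0.6, -5.8]
time_s: 27.15
tcp_pos: [0.5069, 0.2732, 0.0674]
wrist_force: [0.8, -0.2, -6.2]
time_s: 27.35
tcp_pos: [0.507, 0.2733, 0.0664]
wrist_force: [-0.4, -0.3, -5.5]
time_s: 27.55
tcp_pos: [0.507, 0.2733, 0.0655]
wrist_force: [-1.1, -0.1, -5.7]
```

```bash
for i in 1 2 3; do python3 -m handwheel '[[[0,0,0,0,0,0.001,0],[0,0,0,0,0,0,0]]]'| egrep 'tcp|wrist';done
```

```text
tcp_pos: [0.507, 0.2732, 0.0644]
wrist_force: [0.2, -0.9, -6.1]
tcp_pos: [0.507, 0.2732, 0.0634]
wrist_force: [0.0, 0.2, -5.1]
tcp_pos: [0.507, 0.2733, 0.0624]
wrist_force: [-0.5, 0.5, -6.2]
```

No contact at 0.0624, below the other cover's 0.0639, as a flat face should give. Continuing down.

```bash
for i in 1 2 3; do python3 -m handwheel '[[[0,0,0,0,0,0.0007,0],[0,0,0,0,0,0,0]]]'| egrep 'tcp|wrist';done
```

```text
tcp_pos: [0.5071, 0.2733, 0.0618]
wrist_force: [-0.2, 0.1, -5.6]
tcp_pos: [0.5071, 0.2733, 0.0617]
wrist_force: [-0.5, -1.4, -1.0]
tcp_pos: [0.5072, 0.2733, 0.0617]
wrist_force: [-4.5, -1.7, 6.1]
```

Hard contact at 0.0617, which is flat (predicted 0.0615). Easing off, releasing and lifting clear.

```bash
python3 -m handwheel '[[[0,0,0,0,0,-0.0009,0],[0,0,0,0,0,0,0.016],[0,0,0,0,0,0,0.02],[0,0,0,0,0,0,0.03],[0,0,0,0,0,0,0.05],[0,0,0,0,0,0,0.05],[0,0,0,0,0,0,0.05],[0,0,0,0,0,0,0.05]]]' | egrep 'time|tcp|wrist|width'
python3 -m handwheel '[[[0,0,0,0,0,-0.01,0.05],[0,0,0,0,0,-0.03,0.05],[0,0,0,0,0,-0.04,0.05],[0,0,0,-0.02,0,-0.03,0],[0,0,0,-0.03,0,0,0],[0,0,0,0,0,0,0],[0,0,0,0,0,0,0],[0,0,0,0,0,0,0]]]' | egrep 'time|tcp|wrist|width'
python3 - <<'E'
from h import *
s=r.sense();im=cams.capture('wrist')[:,:,::-1].copy();cv2.imwrite('pics/w10.png',im);W=P('wrist',s);R=np.array(s['ee_rot'])
g=cv2.cvtColor(im,6);n,l,st,ce=cv2.connectedComponentsWithStats((g<60).astype(np.uint8));Q=[]
for i in range(1,n):
    if 60<st[i,4]<3000 and abs(ce[i][0]-280)<60 and ce[i][1]<250: q=plane(W,ce[i],.061);Q.append(q);print(ce[i].round(1),st[i],q)
print(s['tcp_pos'],s['time_s'])
E
```

```text
time_s: 29.55
tcp_pos: [0.5071, 0.2733, 0.0614]
wrist_force: [-0.1, -0.2, -0.0]
gripper_width: 0.549
time_s: 30.35
tcp_pos: [0.4626, 0.2521, 0.1716]
wrist_force: [-0.7, 0.5, 0.4]
gripper_width: 0.204
[280.5  23.5] [266   0  30  43 844] [0.5728453  0.30487837 0.061     ]
[280.4 230. ] [268 217  26  27 563] [0.44088879 0.24182254 0.061     ]
[0.46255618 0.25207961 0.17161043] 30.35
```

View pics/w10.png

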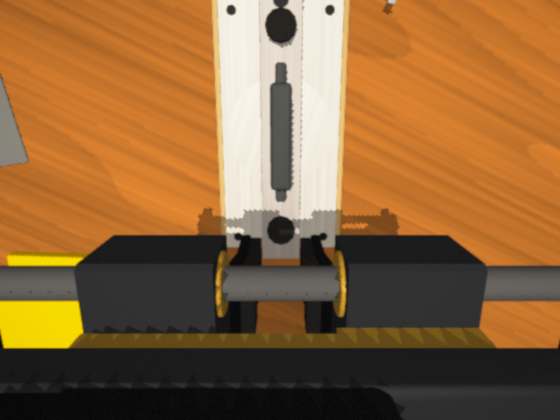

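The bar lies centred on the flat cover: pads at (280,24) and (280,230), midpoint within 1 mm of the cover's centre, yaw aligned. Handing in.

```bash
python3 -c "
from station import r
print(r.finish_job())"
```

```text
the job is handed in; nothing more can be done
None
```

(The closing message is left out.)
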